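Close up the desk for the evening

TASK

Close up the desk for the evening with pushes of the fingertips alone: push the lid of the big dark box fully down, push both drawers of the small wooden organiser fully home, and push the lid of the little ink pad fully down. Do not pick up, carry or shove the ink pad away from where it lies, and do not disturb the other things on the desk.

Things in the scene. Friction and masses are not known exactly. Their poses are not given: they have to be found in the camera images.
- camera_box: Dark box, 201 x 240 x 69 mm high when shut, fixed to the desk, right of the middle. Origin: centre of its underside; z up, -x is its front, +y its left. A flat lid (201 x 240, 3.5 mm thick) is hinged along the far upper edge: hinge axis along y at x = +100, z = 65 mm of this frame. The outside of the shut lid is at z = 69 mm.
- camera_box_lid (a joint): Angle of the box lid about its hinge, rad: 0 shut (flat), growing as it opens upward; starts between 1.0 and 1.75, so it may stand short of upright (1.57) or lean away to the back. At angle a, a point of the lid's underside r from the hinge lies at x = 100 - r cos a, z = 65 + r sin a mm of the box. The hinge is stiff enough (0.14 N m) that the lid stays where left.
- lid_edge (a point): Middle of the free (front) edge of the box lid, at its outside face, 200 mm from the hinge; moves with the lid.
- organiser: Small light wooden desk organiser, 160 deep x 190 wide x 68 mm high, fixed to the desk, left of the box. Origin: centre of its underside; z up, -x is its front (drawers open to -x), +y its left. Two drawers side by side, their middles at y = +46 (left) and y = -46 mm (right).
- left_drawer (a joint): How far the left drawer (at the organiser's +y) stands out, m: 0 fully home, at most 0.10; starts between 0.025 and 0.065. Slides with about 1 N of friction and stays where left.
- right_drawer (a joint): How far the right drawer (at the organiser's -y) stands out, m: 0 fully home, at most 0.10; starts between 0.025 and 0.065. Slides with about 1 N of friction and stays where left.
- left_drawer_pull (a point): Outer middle of the left drawer's pull: a dark ledge 50 mm wide, 7 mm high, standing 13 mm proud of the drawer front, its middle 45 mm above the desk. The front is 82 mm wide, from 10 to 60 mm above the desk. With the drawer home this point is at x = -93 mm of the organiser.
- right_drawer_pull (a point): Outer middle of the right drawer's pull: the same kind as on the left drawer, 45 mm above the desk; at x = -93 mm of the organiser when home.
- ink_pad: Small dark ink pad, 74 x 112 x 17 mm when shut, 0.2 kg, lying loose on the desk at the right. Origin: centre of its underside; z up, -x is its front. Its flat lid (70 x 112 x 6 mm) is hinged along the far edge: hinge axis along y at x = +35, z = 10 mm of this frame.
- ink_pad_lid (a joint): Angle of the ink pad's lid about its hinge, rad: 0 shut (flat, outside at z = 16.5 mm), growing as it opens upward; starts between 0.95 and 1.7 (1.57 is upright). Moves very easily (0.01 N m); stays where left when well open, may sink shut when low.
- pad_lid_edge (a point): Middle of the free (front) edge of the ink pad's lid, at its outside face, 72 mm from the hinge; moves with the lid.
- rubber_stamp: Bystander: red-brown rubber stamp with a turned handle, 29 x 52 x 74 mm high, standing loose at one end of the ink pad. Origin: centre of its underside.
- small_carton: Bystander: small carton, 62 x 88 x 45 mm, loose, behind the ink pad. Origin: centre of its underside.
- hole_punch: Bystander: hole punch, 79 x 110 x 70 mm, loose, behind the box. Origin: centre of its underside.
- tape_dispenser: Bystander: black tape dispenser, 44 x 148 x 66 mm, loose, at the back. Origin: centre of its underside.
Things that resemble listed ones, but are neither listed nor needed, are in the scene too. Of the things that look like the ink_pad, the larger one is meant.

How it is judged:
At the end, for the whole second after the job is handed in: Box lid within 0.04 rad of shut, both drawers within 4 mm of home, ink pad lid within 0.07 rad of shut; ink pad flat on the desk, at rest, within 40 mm of where it began; every bystander within 30 mm of its start, the stamp upright (value of joint camera_box_lid below 0.04 rad and value of joint each of left_drawer, right_drawer below 0.004 m and value of joint ink_pad_lid below 0.07 rad and distance of ink_pad from where it was at the start of the episode below 0.04 m and height (world z) of ink_pad below 0.006 m and angle between ink_pad's own z axis and vertical below 0.1 rad and linear speed of ink_pad below 0.02 m/s and distance of each of rubber_stamp, small_carton, hole_punch, tape_dispenser from where it was at the start of the episode below 0.03 m and angle between rubber_stamp's own z axis and vertical below 0.3 rad); the robot touches nothing.
It fails at once if the ink pad is lifted, tipped or shoved more than 40 mm (height (world z) of ink_pad above 0.015 m or angle between ink_pad's own z axis and vertical above 0.35 rad or distance of ink_pad from where it was at the start of the episode above 0.04 m).
It fails at once if a bystander is moved more than 30 mm, or the stamp knocked over (distance of any of rubber_stamp, small_carton, hole_punch, tape_dispenser from where it was at the start of the episode above 0.03 m or angle between rubber_stamp's own z axis and vertical above 0.5 rad).
It also fails if it takes over 67 s, if anything falls off the work surface, if the arm or the gripper's body presses on something with over 40 N, if the wrist force passes 120 N, or if a joint passes its speed limit or range.

ROBOT

A 7-joint arm with a two-finger parallel gripper is mounted at the origin on the work surface; the furniture and walls round the work are solid. World frame = base frame: x ahead of the robot, y to its left, z up, the work surface at z = 0. Lengths are in m, angles in rad, forces in N, time in s.
With the tool pointing down it reaches from about 0.4 to 0.85 m from the base axis. Payload 6.9 kg.
Tool frame: the origin (TCP) lies at the very end of the fingers, on their centre line; the grasp point (between the pads) lies 19 mm behind it; z points along the fingers, y is the line along which they close (so a half turn about z gives the same grasp; the last joint's range is limited). The gripper opens to 85 mm and grips with 20 to 120 N. Pads are 22 mm wide; open, the fingers measure 114 mm over their backs; the gripper's body (76 mm by 85 mm) begins 54 mm behind the grasp point. The pads swing forward as they close: fully open they stand 13 mm farther back than shut.
Start: joints at [1.379, 0.507, -0.238, 1.5, 0.126, 1.149, -0.155], TCP at [0.183, -0.598, 0.231] pointing down, gripper open.
Joint ranges: [-3.08, 3.08], [-0.24, 2.05], [-1.43, 1.35], [0, 2.5], [-1.52, 4.66], [0.17, 1.96], [-2.89, 2.89]. Speed limits (rad/s): [2.39, 2.39, 3.14, 3.14, 3.14, 3.14, 3.14].

INTERFACE

Orientations are given as a unit quaternion [w, x, y, z].
In Python, from cell import arm, eyes gives the robot as it stands.
- The arm moves only by the shell command python3 -m handwheel 'ROWS' [OPENING] [FORCE]. ROWS is JSON, a list of rows, each a list of 2 entries, a list of its own where there are three numbers: the shift along the tool's x, y, z in cm, then the turn about the tool's z in rad. A call has 1 to 12 rows; each row is the pose to reach, as a shift and turn from the pose commanded when the call began, along the tool's axes at that moment; what a row does not reach only later rows make up. A row lasts 1/8 s, in which the tool goes at most 62.5 mm and 10.7 degrees, less where a joint would pass 70% of its speed; a pose out of reach is approached as far as the arm can. A call with a gripper value outside its range is refused whole. OPENING is the closure, from 0 (fully open) to 1 (shut), set as the call begins (- or left out, the last holds). The fingers move at their own pace and stop on an object; FORCE is the grip in N (left out, the last holds). Time passes only in rows, so rows that repeat a pose let the fingers close. It gives the time, the measured TCP pose, the force, the opening and the grip force at its end, in the units of the state.
- arm.observe(): the state, without advancing time (a new reading comes with each control period).
- eyes.camera(name): name is "scene" or "top"; returns a dict with "pixels" (400x640x3 uint8, red, green, blue), "fovy" (degrees; the focal length in pixels is half the picture's height over the tangent of half this angle, whatever the lens; pixels are square), "cx", "cy" (the principal point, pixels), "origin" and "orientation" of the camera in the world. Camera axes: x right, y up, looking along -z (the intrinsics and any distortion apply to the point x, -y, -z); pixel columns grow to the right and rows downward; lengths in m; the calibration is good to about 2 mm. A picture is of the moment at which its call begins. There is no depth.
- arm.hand_in(): hands the job in; it is judged then, once.
The state is a dict: "time_s": time; "q": joint angles; "dq": joint speeds; "joint_torque": joint torques, N m; "ee_pos": TCP position; "tcp_rot": TCP orientation; "force": force on the tool from outside, world axes, zero at the start; "ft_torque": the same for the moment, N m; "width": opening from 0.0 (shut) to 1.0 (fully open); "grip_force": force on a finger pad.
Only numpy, scipy, OpenCV 4.12 (cv2) and the standard library are available. Lean on these libraries where they do the work, as an engineer would, in place of code of your own. Each camera call takes 0.05 s, during which the arm holds its last target. There are 200 camera calls.

## Working session

There is one attempt and no reset: what is moved stays moved. The work goes in short steps, Python scripts to look and compute and a shell command to move; the robot and the scene stay as the last step left them, time stands still between calls to the robot, and variables do not carry over. Pictures are saved under pics/ and viewed, at most 10 in all, crops included, and the job is handed in when it is done.

```bash
mkdir -p pics; ls; cat > h.py <<'E'
import numpy as np,cv2
from scipy.spatial.transform import Rotation as R
from cell import arm,eyes
def cam(n):
    c=eyes.camera(n); return c
def meta(c): return {k:c[k] for k in c if k!='pixels'}
def rot(q): return R.from_quat([q[1],q[2],q[3],q[0]])
E
python3 - <<'E'
from h import *
for n in("scene","top"):
    c=cam(n); print(meta(c)); cv2.imwrite(f'pics/{n}0.png',c['pixels'][:,:,::-1]); np.save(n+'0.npy',c['pixels'])
s=arm.observe();print(s)
E
```

```text
pics
{'fovy': 43.8657072093841, 'cx': 329.73805767841617, 'cy': 200.42330973871557, 'origin': array([-1.19418414,  0.25024404,  0.95700725]), 'orientation': array([-0.56770774, -0.33833012,  0.39207729,  0.63993441])}
{'fovy': 47.83472559479143, 'cx': 322.46828082229325, 'cy': 201.0895589528127, 'origin': array([0.38382859, 0.0259866 , 1.43570456]), 'orientation': array([ 0.7096001 ,  0.02537928, -0.01949065, -0.70387762])}
{'time_s': 0.1, 'q': array([ 1.37948063,  0.50824972, -0.23752457,  1.50100054,  0.12568903,
        1.14891021, -0.15484086]), 'dq': array([ 0.00056692,  0.0005278 , -0.00017687, -0.00156982, -0.00126323,
        0.00051447, -0.00015532]), 'joint_torque': array([-5.35437895e-03, -6.21844339e+01, -2.19446540e+00, -2.50207257e+01,
        1.27036945e-02,  7.82300398e-03, -2.49882640e-05]), 'ee_pos': array([ 0.18259937, -0.59727319,  0.23053003]), 'tcp_rot': array([-7.80479826e-04,  9.89010652e-01,  1.47842161e-01, -1.27463327e-04]), 'force': array([-0.5946484 ,  0.25353151,  0.16860686]), 'ft_torque': array([-0.00957535, -0.00502867, -0.01117834]), 'grip_force': 0.0, 'width': 0.9991718654562181}
```

View pics/scene0.png

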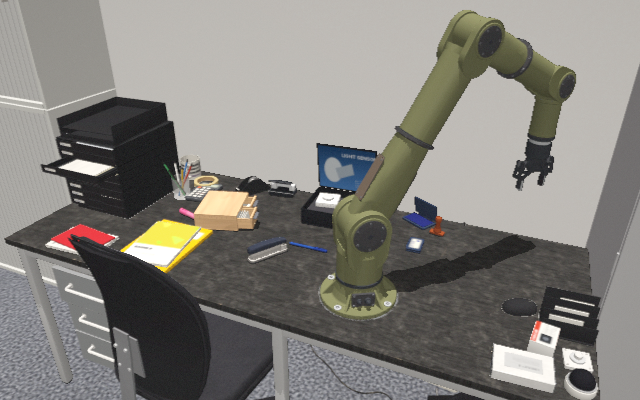

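View pics/top0.png

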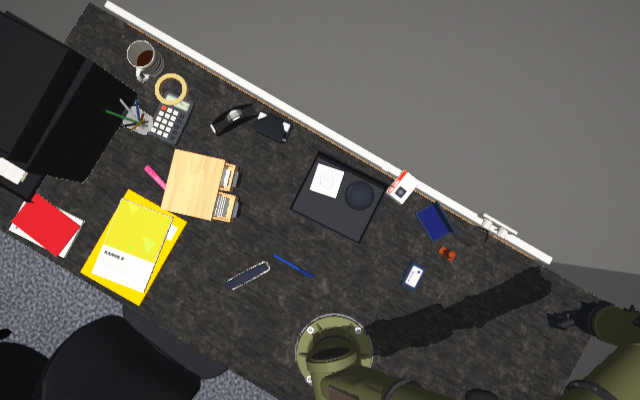

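The scene picture shows the box with its blue-lined lid standing at about (345,168), the organiser at (228,210), the open ink pad at (425,212) and a small decoy at (414,244). In the top picture the box is at (340,200), the drawer pulls at (230,178) and (228,208), the pad at (433,222), and the stamp at (447,254).

```bash
python3 - <<'E'
import numpy as np,cv2
t=np.load('top0.npy')[:,:,::-1]; s=np.load('scene0.npy')[:,:,::-1]
a=cv2.resize(t[135:285,150:350],None,fx=4,fy=4,interpolation=cv2.INTER_CUBIC)
b=cv2.resize(t[140:270,290:480],None,fx=4.2,fy=4.2,interpolation=cv2.INTER_CUBIC)
c=cv2.resize(s[135:255,185:455],None,fx=2.96,fy=2.96,interpolation=cv2.INTER_CUBIC)
g=lambda im:np.clip(255*(im/255.)**.6,0,255).astype('uint8')
b=b[:,:798]
b=cv2.resize(t[140:270,290:480],(798,546),interpolation=cv2.INTER_CUBIC)
cv2.imwrite('pics/b.png',g(b)); 
cv2.imwrite('pics/a.png',g(cv2.resize(t[140:230,155:250],(570,540),interpolation=cv2.INTER_CUBIC)))
cv2.imwrite('pics/c.png',g(c[:,:799]))
E
```

```text
(no output)
```

View pics/b.png

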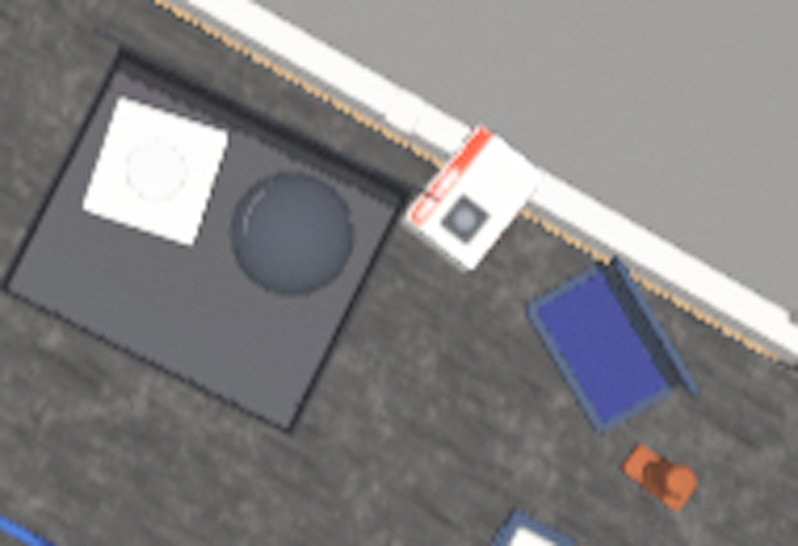

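View pics/a.png

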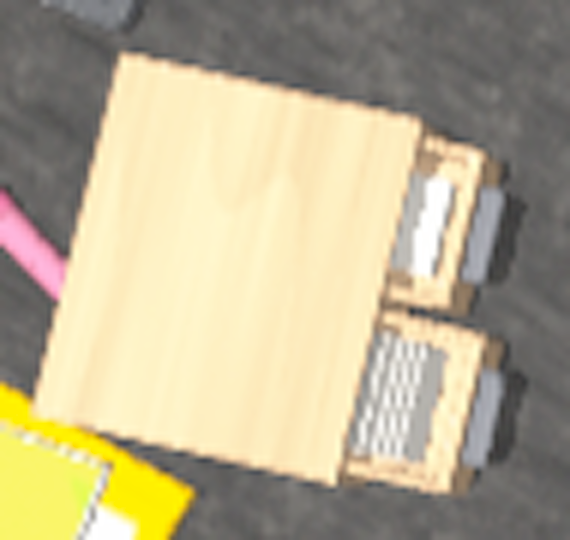

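View pics/c.png

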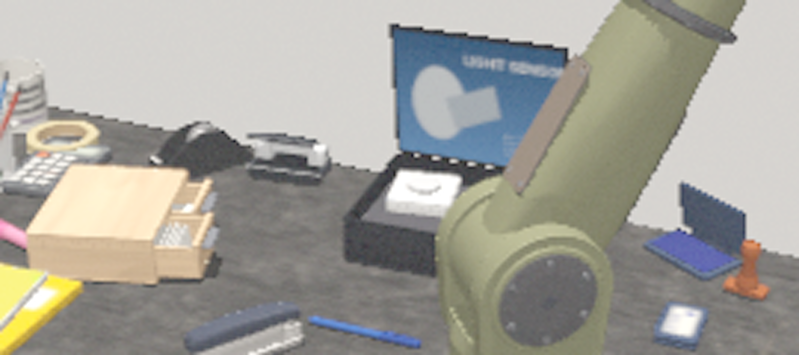

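The lid stands near upright at crop b (120,52)-(405,195). The pad's hinge is on its right side, with the lid edge at (617,262)-(695,390). The carton is at the pad's back-left and the stamp at its near end. In crop a both drawers stand out to the right.

```bash
cat >> h.py <<'E'
CAL={'scene':(43.8657072093841,329.73805767841617,200.42330973871557,[-1.19418414,0.25024404,0.95700725],[-0.56770774,-0.33833012,0.39207729,0.63993441]),
'top':(47.83472559479143,322.46828082229325,201.0895589528127,[0.38382859,0.0259866,1.43570456],[0.7096001,0.02537928,-0.01949065,-0.70387762])}
def ray(n,p):
    f,cx,cy,o,q=CAL[n]; F=200/np.tan(np.radians(f/2))
    return np.array(o),rot(q).apply([(p[0]-cx)/F,-(p[1]-cy)/F,-1])
def onz(n,p,z):
    o,d=ray(n,p); return o+d*(z-o[2])/d[2]
def onplane(n,p,P,N):
    o,d=ray(n,p); return o+d*(np.dot(np.subtract(P,o),N)/np.dot(d,N))
def two(p,q):
    o,d=ray('top',p);o2,d2=ray('scene',q)
    A=np.c_[d,-d2];t=np.linalg.lstsq(A,o2-o,rcond=None)[0]
    a,b=o+d*t[0],o2+d2*t[1];return (a+b)/2,np.linalg.norm(a-b)
def proj(n,X):
    f,cx,cy,o,q=CAL[n]; F=200/np.tan(np.radians(f/2));v=rot(q).inv().apply(np.subtract(X,o));return cx-F*v[0]/v[2],cy+F*v[1]/v[2]
E
python3 - <<'E'
from h import *
np.set_printoptions(precision=4,suppress=True)
B=lambda u,v:(290+u/4.2,140+v/4.2); A=lambda u,v:(155+u/6,140+v/6); C=lambda u,v:(185+u/2.96,135+v/2.96)
def rep(name,pts):
    pts=np.array(pts);print(name,pts.tolist() and pts,'sides',[round(np.linalg.norm(pts[i]-pts[i-1]),4) for i in range(len(pts))])
    return pts
box=rep('box FL FR BR BL',[onz('top',B(*p),.065) for p in[(5,288),(292,432),(405,195),(120,52)]])
c=box.mean(0);x=(box[2]+box[3]-box[0]-box[1]);x[2]=0;x/=np.linalg.norm(x);y=np.array([-x[1],x[0],0]);print('c',c,'x',x,np.arctan2(x[1],x[0]))
hl=c+.1*x+.12*y
for n,p in(('scene',C(392,25)),):
    P=onplane(n,p,hl,y);r=P-hl;print('lid TL',P,'len',np.linalg.norm(r),'ang',np.arctan2(r[2],-r@x))
org=rep('org FR FL BL BR',[onz('top',A(*p),.068) for p in[(422,118),(337,486),(35,415),(122,55)]])
oc=org.mean(0);ox=org[2]+org[3]-org[0]-org[1];ox[2]=0;ox/=np.linalg.norm(ox);oy=np.array([-ox[1],ox[0],0]);print('oc',oc,ox,np.arctan2(ox[1],ox[0]))
for nm,ps in(('R',[(503,192),(480,285)]),('L',[(500,375),(475,468)])):
    m=np.mean([onz('top',A(*p),.0485) for p in ps],0);d=m-oc;print(nm,m,'local',d@ox,d@oy)
for p in [(528,308),(603,430),(672,388)]: print('pad base',onz('top',B(*p),.010))
F0,F1=[onz('top',B(*p),.010) for p in[(528,308),(603,430)]]
fy=F0-F1;fy/=np.linalg.norm(fy);fx=np.array([fy[1],-fy[0],0])
H0=F0+.072*fx;H1=F1+.072*fx;print('pad len',np.linalg.norm(F0-F1),'fx',fx,np.arctan2(fx[1],fx[0]),'c',(F0+F1)/2+fx*.037)
for H,s,t in((H0,(682,185),(617,262)),(H1,(745,217),(695,390))):
    for n,p in(('scene',C(*s)),('top',B(*t))):
        P=onplane(n,p,H,fy);r=P-H;print(n,P,np.linalg.norm(r),np.arctan2(r[2],-r@fx))
    print(two(B(*t),C(*s)))
print('stamp',onz('top',B(640,470),0),'decoy',onz('top',(413,276),0),'carton', [onz('top',B(*p),.045) for p in [(470,268),(537,180),(410,215)]])
E
```

```text
box FL FR BR BL [[ 0.4473  0.1328  0.065 ]
 [ 0.3451 -0.0754  0.065 ]
 [ 0.5172 -0.1568  0.065 ]
 [ 0.6205  0.051   0.065 ]] sides [np.float64(0.1915), np.float64(0.2319), np.float64(0.1904), np.float64(0.2321)]
c [ 0.4825 -0.0121  0.065 ] x [ 0.904  -0.4275  0.    ] -0.44171599418280033
lid TL [0.6114 0.0597 0.2568] len 0.1923692474959722 ang 1.49663571524643
org FR FL BL BR [[0.5955 0.3363 0.068 ]
 [0.4075 0.3752 0.068 ]
 [0.4422 0.5296 0.068 ]
 [0.6269 0.4907 0.068 ]] sides [np.float64(0.1576), np.float64(0.192), np.float64(0.1583), np.float64(0.1887)]
oc [0.518 0.433 0.068] [0.2093 0.9778 0.    ] 1.3598991800621634
R [0.5361 0.3034 0.0485] local -0.12293402599685005 -0.04482347345084312
L [0.4416 0.3035 0.0485] local -0.14259364920660672 0.04762623981198259
pad base [ 0.438  -0.2565  0.01  ]
pad base [ 0.3471 -0.3121  0.01  ]
pad base [ 0.3789 -0.3639  0.01  ]
pad len 0.10655117914187323 fx [ 0.5219 -0.853   0.    ] -1.0217555927774646 c [ 0.4118 -0.3158  0.01  ]
scene [ 0.4706 -0.3098  0.0728] 0.063460110450644 1.4213241083635257
top [ 0.4689 -0.3071  0.0769] 0.06804434808063796 1.3840938195754942
(array([ 0.469 , -0.3086,  0.0735]), np.float64(0.0013412661426761183))
scene [ 0.3804 -0.3666  0.0703] 0.06085535336009537 1.4370957562758164
top [ 0.3778 -0.3623  0.0757] 0.06700021698227969 1.3739549044434214
(array([ 0.3776, -0.3645,  0.0718]), np.float64(0.001982170181798842))
stamp [ 0.3171 -0.342   0.    ] decoy [ 0.2407 -0.249   0.    ] carton [array([ 0.4657, -0.2072,  0.045 ]), array([ 0.531 , -0.2566,  0.045 ]), array([ 0.5044, -0.1632,  0.045 ])]
```

```bash
cat >> h.py <<'E'
FR={'pad':((.430,-.346),-1.022),'box':((.4825+.0904,-.0121-.0428),-.4417),'org':((.518,.433),1.360)}
def go(frame,yaw,pts):
    """pts in frame: s = toward front (-x) from hinge (org: from origin), t = +y, z ; prints tool shifts (cm) and turn"""
    (hx,hy),a=FR[frame]; x=np.array([np.cos(a),np.sin(a)]);y=np.array([-x[1],x[0]])
    st=arm.observe();M=rot(st['tcp_rot']);X=M.as_matrix()[:,0];cy=np.arctan2(X[1],X[0])
    tu=-((yaw-cy+np.pi/2)%np.pi-np.pi/2) if yaw is not None else 0
    print('t',round(st['time_s'],2),'pos',st['ee_pos'].round(4),'F',st['force'].round(1),'yaw',round(cy,3),'w',round(st['width'],2))
    for s,t,z in pts:
        w=np.array([hx,hy])-s*x+t*y;d=M.inv().apply(np.r_[w,z]-st['ee_pos'])
        print((s,t,z),'->',w.round(3),(d*100).round(1).tolist(),round(tu,2))
E
python3 - <<'E'
from h import *
go('pad',.55,[(-.023,0,.2),(-.023,0,.05),(0,0,.05),(.02,0,.045),(.035,0,.035),(.05,0,.018)])
print('desk edge',onz('top',(290+689/4.2,140+305/4.2),0),onz('top',(290+440/4.2,140+160/4.2),0))
E
```

```text
t 0.1 pos [ 0.1826 -0.5973  0.2305] F [-0.6  0.3  0.2] yaw 0.297 w 1.0
(-0.023, 0, 0.2) -> [ 0.442 -0.366] [31.6, -14.6, 3.1] -0.25
(-0.023, 0, 0.05) -> [ 0.442 -0.366] [31.6, -14.5, 18.1] -0.25
(0, 0, 0.05) -> [ 0.43  -0.346] [31.0, -16.8, 18.1] -0.25
(0.02, 0, 0.045) -> [ 0.42  -0.329] [30.5, -18.7, 18.6] -0.25
(0.035, 0, 0.035) -> [ 0.412 -0.316] [30.1, -20.2, 19.6] -0.25
(0.05, 0, 0.018) -> [ 0.404 -0.303] [29.8, -21.6, 21.3] -0.25
desk edge [ 0.4415929  -0.38007813  0.        ] [ 0.55048082 -0.19213707  0.        ]
```

```bash
python3 -m handwheel '[[[6,-3,1],-0.1],[[12,-6,2],-0.2],[[18,-9,3],-0.25],[[24,-12,3],-0.25],[[29,-14,3],-0.25],[[31.6,-14.5,3],-0.25],[[31.6,-14.5,3],-0.25],[[31.6,-14.5,3],-0.25]]' 1 20; python3 - <<'E'
from h import *
c=cam('top');cv2.imwrite('pics/t1.png',cv2.resize(c['pixels'][140:300,330:530,::-1],None,fx=4,fy=3.7)); 
go('pad',.55,[(-.023,0,.05),(0,0,.05),(.02,0,.045),(.035,0,.035),(.045,0,.025),(.05,0,.018)])
E
```

```text
time_s: 1.1
ee_pos: [0.4417, -0.3671, 0.2008]
tcp_rot: [-0.0, 0.963, 0.27, -0.001]
force: [0.6, -0.3, -0.4]
width: -0.001
grip_force: 0.0
t 1.15 pos [ 0.4412 -0.3676  0.2009] F [ 0.7 -0.4  0.7] yaw 0.545 w -0.0
(-0.023, 0, 0.05) -> [ 0.442 -0.366] [0.2, -0.1, 15.1] -0.01
(0, 0, 0.05) -> [ 0.43  -0.346] [0.2, -2.4, 15.1] -0.01
(0.02, 0, 0.045) -> [ 0.42  -0.329] [0.2, -4.4, 15.6] -0.01
(0.035, 0, 0.035) -> [ 0.412 -0.316] [0.2, -5.9, 16.6] -0.01
(0.045, 0, 0.025) -> [ 0.407 -0.308] [0.2, -6.9, 17.6] -0.01
(0.05, 0, 0.018) -> [ 0.404 -0.303] [0.2, -7.4, 18.3] -0.01
```

View pics/t1.png

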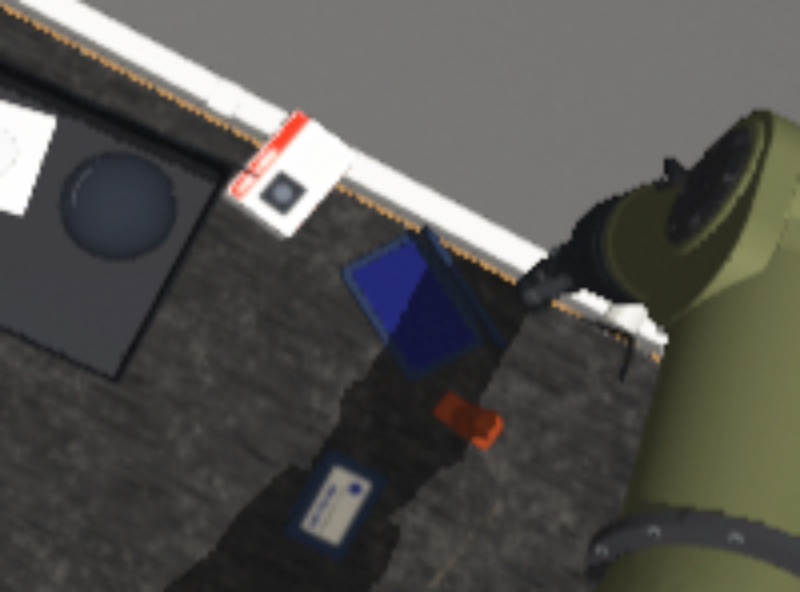

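The closed fingertips (535,295) are beyond the lid strip (425,230)-(500,345) with clearance, and the stamp (470,420) is off to the side. Next I descend and check the force.

```bash
python3 -m handwheel '[[[0.2,0,4],0],[[0.2,0,8],0],[[0.2,0,12],0],[[0.2,0,15],0],[[0.2,0,15],0]]'
```

```text
time_s: 1.78
ee_pos: [0.4416, -0.3659, 0.0493]
tcp_rot: [-0.002, 0.963, 0.269, -0.002]
force: [-0.6, -0.4, 1.1]
width: -0.004
grip_force: 0.0
```

```bash
python3 -m handwheel '[[[0,-1.2,0],0],[[0,-2.4,0],0],[[0,-3.4,0.2],0],[[0,-4.4,0.5],0],[[0,-5.2,1],0],[[0,-5.9,1.6],0],[[0,-6.5,2.1],0],[[0,-7,2.6],0],[[0,-7.3,3],0],[[0,-7.3,3.2],0],[[0,-7.3,3.3],0]]'
```

```text
time_s: 3.15
ee_pos: [0.4061, -0.3031, 0.018]
tcp_rot: [-0.0, 0.963, 0.27, -0.0]
force: [-0.4, 0.2, 1.0]
width: -0.002
grip_force: 0.1
```

```bash
python3 -m handwheel '[[[0,0,0.1],0],[[0,0,0.2],0],[[0,0,0.3],0],[[0,0,0.3],0]]'
```

```text
time_s: 3.65
ee_pos: [0.4063, -0.3033, 0.0164]
tcp_rot: [0.0, 0.963, 0.27, 0.0]
force: [-2.0, 2.0, 14.2]
width: 0.004
grip_force: 7.0
```

```bash
python3 -m handwheel '[[[0,0,-4],0],[[0,0,-10],0],[[0,0,-16],0],[[0,0,-22],0],[[0,0,-28],0],[[0,0,-32],0],[[0,0,-32],0]]';python3 - <<'E'
from h import *
go('box',-.442,[(-.04,0,.335),(-.04,0,.2)])
c=cam('top');cv2.imwrite('pics/t2.png',cv2.resize(c['pixels'][100:300,280:520,::-1],None,fx=3,fy=3))
E
```

```text
time_s: 4.53
ee_pos: [0.4075, -0.3038, 0.3385]
tcp_rot: [0.003, 0.963, 0.27, 0.002]
force: [0.0, 0.7, -1.1]
width: 0.0
grip_force: 0.0
t 4.53 pos [ 0.4075 -0.3038  0.3385] F [ 0.   0.7 -1.1] yaw 0.547 w 0.0
(-0.04, 0, 0.335) -> [ 0.609 -0.072] [29.3, -9.3, 0.4] 0.99
(-0.04, 0, 0.2) -> [ 0.609 -0.072] [29.2, -9.4, 13.9] 0.99
```

View pics/t2.png

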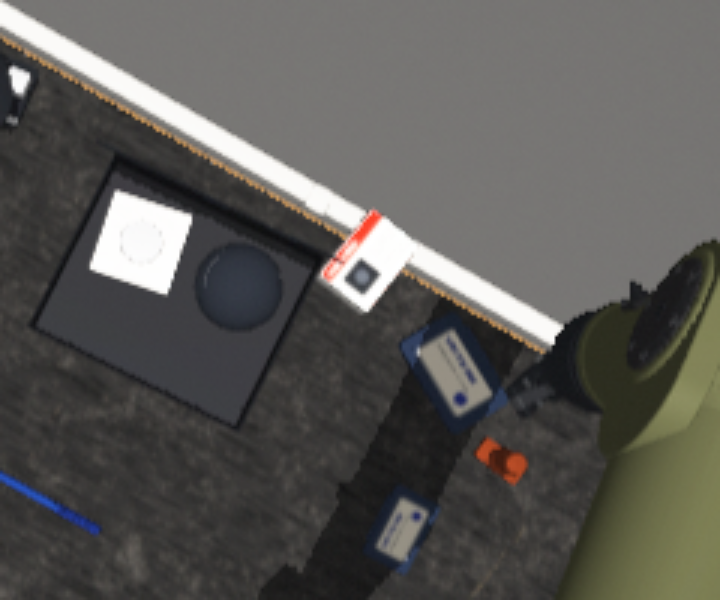

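The pad is shut and in place (450,370), and the stamp and carton are undisturbed. The box lid still stands along (115,155)-(320,255). Next I go behind it.

```bash
python3 -m handwheel '[[[5,-1.6,0],-0.15],[[10,-3.2,0],-0.3],[[15,-4.8,0],-0.45],[[20,-6.4,0],-0.58],[[25,-8,0],-0.58],[[29.2,-9.3,0],-0.58],[[29.2,-9.3,0],-0.58],[[29.2,-9.3,0],-0.58]]';python3 - <<'E'
from h import *
go('box',-.442+np.pi/2,[(-.04,0,.2),(0.02,0,.2)])
E
```

```text
time_s: 5.58
ee_pos: [0.6067, -0.0726, 0.3338]
tcp_rot: [-0.001, 0.845, 0.534, -0.001]
force: [-0.3, -0.6, 0.0]
width: 0.003
grip_force: 0.0
t 5.58 pos [ 0.6067 -0.0726  0.3338] F [-0.3 -0.6  0. ] yaw 1.127 w 0.0
(-0.04, 0, 0.2) -> [ 0.609 -0.072] [0.2, 0.2, 13.4] -0.0
(0.02, 0, 0.2) -> [ 0.555 -0.046] [0.2, -5.8, 13.4] -0.0
```

```bash
python3 -m handwheel '[[[0,0,2],0],[[0,0,4],0],[[0,0,6],0],[[0,0,7.5],0],[[0,0,9],0],[[0,0,10.5],0],[[0,0,12],0],[[0,0,12],0]]';python3 - <<'E'
from h import *
go('box',-.442+np.pi/2,[(-.015,0,.21)]+[(.16*np.cos(a)-.016*np.sin(a),0,.065+.16*np.sin(a)+.004*np.cos(a)) for a in (1.5,1.2,.9,.6,.4,.2,0)])
E
```

```text
time_s: 6.58
ee_pos: [0.6067, -0.072, 0.2139]
tcp_rot: [-0.001, 0.845, 0.534, -0.001]
force: [-1.4, -0.4, -0.2]
width: -0.003
grip_force: 0.0
t 6.58 pos [ 0.6067 -0.072   0.2139] F [-1.4 -0.4 -0.2] yaw 1.127 w -0.0
(-0.015, 0, 0.21) -> [ 0.586 -0.061] [0.1, -2.3, 0.4] -0.0
(np.float64(-0.004641967518832408), 0, np.float64(0.22488214666331954)) -> [ 0.577 -0.057] [0.1, -3.3, -1.1] -0.0
(np.float64(0.04306461534079216), 0, np.float64(0.21557568477266292)) -> [ 0.534 -0.036] [0.1, -8.1, -0.2] -0.0
(np.float64(0.08692436436926657), 0, np.float64(0.19281874541348)) -> [ 0.494 -0.018] [0.1, -12.5, 2.1] -0.0
(np.float64(0.12301941881122797), 0, np.float64(0.15864413820284437)) -> [ 0.462 -0.002] [0.1, -16.1, 5.6] -0.0
(np.float64(0.1411390655635232), 0, np.float64(0.13099117874539565)) -> [0.445 0.005] [0.1, -17.9, 8.3] -0.0
(np.float64(0.15363194316187767), 0, np.float64(0.10070735923857477)) -> [0.434 0.011] [0.1, -19.1, 11.4] -0.0
(np.float64(0.16), 0, np.float64(0.069)) -> [0.428 0.013] [0.1, -19.8, 14.5] -0.0
```

```bash
python3 -m handwheel '[[[0,-1.5,0],0],[[0,-3,-0.5],0],[[0,-4.5,-0.5],0],[[0,-6,-0.4],0],[[0,-8,-0.2],0],[[0,-9.5,0.6],0],[[0,-11,1.3],0],[[0,-12.5,2.1],0],[[0,-13.7,3.2],0],[[0,-14.9,4.4],0],[[0,-16.1,5.6],0],[[0,-16.1,5.6],0]]' && python3 - <<'E'
from h import *
c=cam('top');cv2.imwrite('pics/t3.png',cv2.resize(c['pixels'][100:300,240:480,::-1],None,fx=3,fy=3))
E
```

```text
time_s: 8.07
ee_pos: [0.4608, -0.0025, 0.1593]
tcp_rot: [-0.0, 0.845, 0.535, -0.0]
force: [0.5, 0.0, 0.6]
width: -0.002
grip_force: 0.0
```

View pics/t3.png

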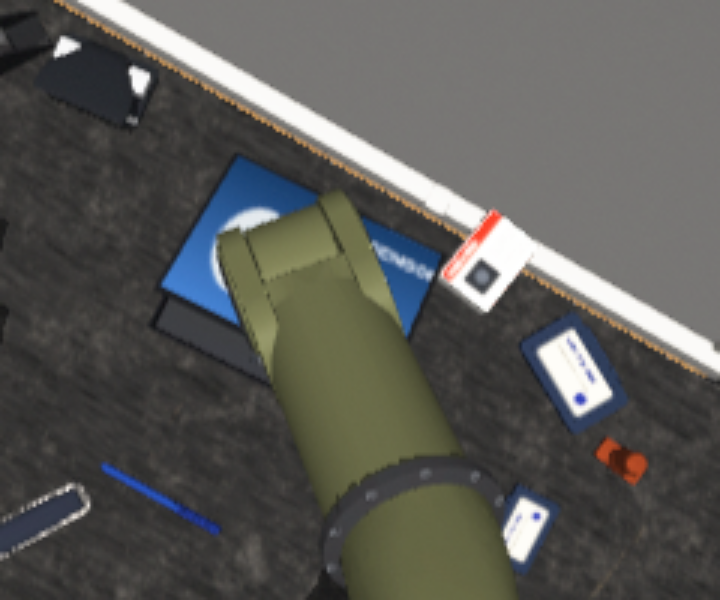

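The lid, with its blue face visible, is coming down: its front edge is at (165,290)-(265,350) and a strip of the box still shows. Next I finish the arc.

```bash
python3 -m handwheel '[[[0,-0.9,1.3],0],[[0,-1.8,2.7],0],[[0,-2.4,4.2],0],[[0,-3,5.8],0],[[0,-3.4,7.2],0],[[0,-3.7,8.4],0],[[0,-3.7,8.9],0],[[0,-3.7,9.1],0],[[0,-3.7,9.2],0],[[0,-3.7,9.3],0],[[0,-3.7,9.3],0]]'
```

```text
time_s: 9.5
ee_pos: [0.4288, 0.0131, 0.068]
tcp_rot: [0.001, 0.845, 0.534, 0.0]
force: [-6.2, 0.1, 25.9]
width: -0.001
grip_force: 13.2
```

```bash
python3 -m handwheel '[[[0,0,-3],0],[[0,0,-8],0],[[0,0,-12],0],[[0,0,-12],0]]';python3 - <<'E'
from h import *
go('org',1.36,[(.19,.046,.19),(.19,.046,.032),(.19,-.046,.19)])
c=cam('scene');cv2.imwrite('pics/s3.png',cv2.resize(c['pixels'][130:270,180:460,::-1],None,fx=2.8,fy=2.8))
E
```

```text
time_s: 10.0
ee_pos: [0.4305, 0.0132, 0.1892]
tcp_rot: [0.002, 0.846, 0.534, 0.003]
force: [-0.7, 0.6, -0.7]
width: -0.004
grip_force: 0.0
t 10.0 pos [0.4305 0.0132 0.1892] F [-0.7  0.6 -0.7] yaw 1.126 w -0.0
(0.19, 0.046, 0.19) -> [0.433 0.257] [22.1, -10.2, -0.1] -0.23
(0.19, 0.046, 0.032) -> [0.433 0.257] [22.1, -10.3, 15.7] -0.23
(0.19, -0.046, 0.19) -> [0.523 0.238] [24.2, -1.3, -0.0] -0.23
```

```bash
python3 -m handwheel '[[[5,-2.3,0],-0.1],[[10,-4.6,0],-0.2],[[15,-7,0],-0.23],[[20,-9.3,0],-0.23],[[22.1,-10.2,3],-0.23],[[22.1,-10.2,7],-0.23],[[22.1,-10.2,11],-0.23],[[22.1,-10.2,14],-0.23],[[22.1,-10.2,15.7],-0.23],[[22.1,-10.2,15.7],-0.23]]';python3 - <<'E'
from h import *
go('org',1.36,[(.19,.046,.03),(.155,.046,.03),(.104,.046,.03)])
E
```

```text
time_s: 11.3
ee_pos: [0.4298, 0.2557, 0.0272]
tcp_rot: [-0.0, 0.778, 0.628, -0.002]
force: [0.2, -0.4, 0.8]
width: 0.003
grip_force: 0.0
t 11.3 pos [0.4298 0.2557 0.0272] F [ 0.2 -0.4  0.8] yaw 1.358 w 0.0
(0.19, 0.046, 0.03) -> [0.433 0.257] [0.2, 0.3, -0.3] -0.0
(0.155, 0.046, 0.03) -> [0.441 0.291] [3.7, 0.3, -0.3] -0.0
(0.104, 0.046, 0.03) -> [0.451 0.341] [8.8, 0.3, -0.3] -0.0
```

```bash
python3 -m handwheel '[[[1.5,0.3,-0.3],0],[[3,0.3,-0.3],0],[[4,0.3,-0.3],0],[[5,0.3,-0.3],0],[[6,0.3,-0.3],0],[[7,0.3,-0.3],0],[[7.8,0.3,-0.3],0],[[8.2,0.3,-0.3],0],[[8.5,0.3,-0.3],0],[[8.5,0.3,-0.3],0]]'
```

```text
time_s: 12.55
ee_pos: [0.4523, 0.3393, 0.0323]
tcp_rot: [-0.0, 0.779, 0.628, 0.0]
force: [-0.1, -0.4, 0.0]
width: -0.002
grip_force: 0.0
```

```bash
python3 -m handwheel '[[[0.2,0,0],0],[[0.3,0,0],0],[[0.4,0,0],0],[[0.5,0,0],0],[[0.5,0,0],0]]'
```

```text
time_s: 13.18
ee_pos: [0.4535, 0.3439, 0.0323]
tcp_rot: [-0.0, 0.779, 0.628, 0.0]
force: [0.6, -0.5, -0.8]
width: 0.003
grip_force: 0.3
```

```bash
python3 -m handwheel '[[[0.2,0,0],0],[[0.3,0,0],0],[[0.4,0,0],0],[[0.5,0,0],0],[[0.5,0,0],0]]'; python3 - <<'E'
from h import *
c=cam('top');cv2.imwrite('pics/t4.png',cv2.resize(c['pixels'][130:240,150:300,::-1],None,fx=5,fy=5))
E
```

```text
time_s: 13.8
ee_pos: [0.4537, 0.3443, 0.032]
tcp_rot: [0.002, 0.779, 0.627, -0.003]
force: [-3.5, -11.6, 8.9]
width: -0.001
grip_force: 6.1
```

View pics/t4.png

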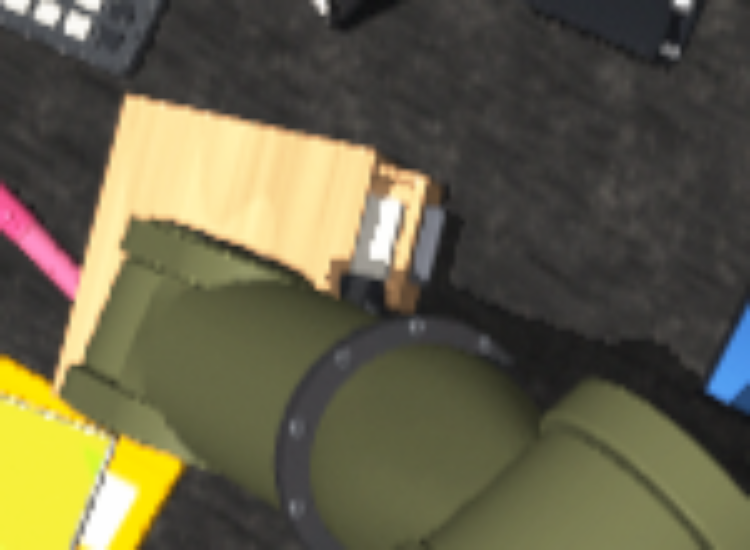

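The left drawer reached a hard stop at about the expected place (12 N). The right drawer still stands out (430,240).

```bash
python3 -m handwheel '[[[-3,0,0],0],[[-6,0,0],0],[[-9,0,0],0],[[-9,0,0],0]]';python3 - <<'E'
from h import *
go('org',1.36,[(.19,-.046,.032),(.14,-.046,.032),(.1,-.046,.032)])
E
```

```text
time_s: 14.35
ee_pos: [0.4354, 0.2585, 0.0323]
tcp_rot: [0.001, 0.779, 0.627, -0.001]
force: [1.7, -0.6, -0.3]
width: -0.003
grip_force: 0.0
t 14.35 pos [0.4354 0.2585 0.0323] F [ 1.7 -0.6 -0.3] yaw 1.354 w -0.0
(0.19, -0.046, 0.032) -> [0.523 0.238] [-0.2, 9.0, 0.0] -0.01
(0.14, -0.046, 0.032) -> [0.534 0.286] [4.8, 9.0, 0.0] -0.01
(0.1, -0.046, 0.032) -> [0.542 0.326] [8.8, 9.0, 0.0] -0.01
```

```bash
python3 -m handwheel '[[[0,4,0],0],[[0,9,0],0],[[0,9,0],0],[[2,9,0],0],[[4,9,0],0],[[5.2,9,0],0],[[6.4,9,0],0],[[7.4,9,0],0],[[8,9,0],0],[[8.4,9,0],0],[[8.7,9,0],0],[[8.7,9,0],0]]'
```

```text
time_s: 15.85
ee_pos: [0.5416, 0.3251, 0.0321]
tcp_rot: [0.001, 0.779, 0.627, -0.001]
force: [-2.1, -3.5, 1.6]
width: -0.007
grip_force: 2.3
```

```bash
python3 -m handwheel '[[[0.2,0,0],0],[[0.3,0,0],0],[[0.4,0,0],0],[[0.5,0,0],0],[[0.5,0,0],0]]'
```

```text
time_s: 16.48
ee_pos: [0.5417, 0.3251, 0.0319]
tcp_rot: [0.003, 0.779, 0.626, -0.005]
force: [-7.8, -14.8, 10.7]
width: 0.001
grip_force: 8.5
```

Both drawers are against their stops. I back off, lift, move clear and look.

```bash
python3 -m handwheel '[[[-3,0,0],0],[[-6,0,0],0],[[-9,0,0],0],[[-9,0,-6],0],[[-9,0,-12],0],[[-9,0,-18],0],[[-14,-4,-20],0],[[-19,-8,-20],0],[[-19,-8,-20],0]]';python3 - <<'E'
from h import *
t=cam('top')['pixels'][:,:,::-1];s=cam('scene')['pixels'][:,:,::-1]
a=cv2.resize(t[100:280,150:480],(790,431),interpolation=cv2.INTER_CUBIC);b=cv2.resize(s[160:250,180:460],(500,161),interpolation=cv2.INTER_CUBIC)
o=np.zeros((600,790,3),'uint8');o[:431]=a;o[435:596,:500]=b;cv2.imwrite('pics/f.png',o)
E
```

```text
time_s: 17.6
ee_pos: [0.4217, 0.1601, 0.2326]
tcp_rot: [0.001, 0.779, 0.627, -0.001]
force: [1.6, -0.5, -0.5]
width: -0.0
grip_force: 0.0
```

View pics/f.png

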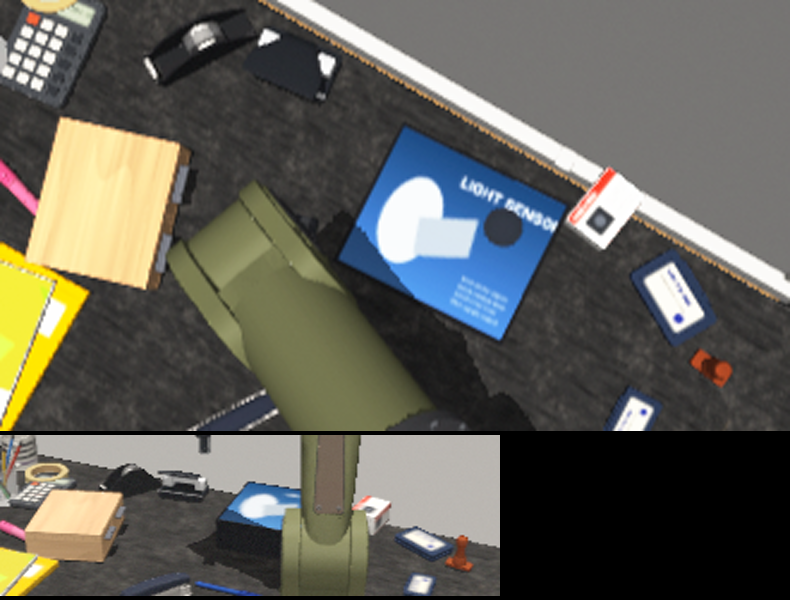

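The box lid lies flat, covering the whole box (405,125)-(565,200)-(500,340)-(340,260). Both drawer fronts are flush with only the pulls proud (182,185)/(163,265), the pad is shut, and the bystanders are in place.

```bash
python3 -c "
from cell import arm
print(arm.hand_in())"
```

```text
the job is handed in; nothing more can be done
None
```

I closed the box lid, both drawers and the ink pad lid with fingertip pushes alone. The job was handed in at about 18 s, and the hand-in call returned no verdict. The last picture showed everything shut and the other things on the desk in place.

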